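# Clamp a screwdriver in the bench vise for dressing its blade

## Task

The screwdriver's blade is to be dressed on the stone of the blue vise. Lift the screwdriver out of the stand by the top of its handle, park it on the angled rest with its blade downhill against the stop plate and let go, then take it across the handle and lay it level on the vise bed between the open jaws with its blade tip over the grey stone. Let go, then push the sliding jaw shut so that the handle is clamped, and leave the jar, blower and loupe where they are.

Things in the scene. Friction and masses are not known exactly. Their poses are not given: they have to be found in the camera images.
- screwdriver: screwdriver 170 mm long, about 0.16 kg: round wooden handle, 26 mm diameter, 75 to 170 mm from the blade tip; steel shank 12 mm diameter, flat tip. Origin at the blade tip, z along the axis towards the handle end; mass centre at 95 mm. Starts upright in the stand, blade down, handle shoulder on the stand's top, handle end 180 mm above the bench; comes free when raised 75 mm
- stand: fixed grey tool stand: block 60 x 70 mm, 85 mm high, with a 17 mm hole at its middle, 81 mm deep; a lower tier (own +x side, 30 to 75 mm out) holds two thin tools up to 105 mm high. Origin at the bottom under the hole, z up
- rest: fixed wooden rest, base 80 x 130 mm, with a 45 degree slope 40 mm wide rising towards its own +y. Two V supports, 28-44 mm (for the shank) and 88-118 mm (for the handle, walls up to its axis) from the stop plate. The slope ends at 118 mm: the last 52 mm of a parked handle stick out in free air, to be taken from the end or across. Origin under the base's middle, x across the slope, z up
- rest_stop (a point): point on the stop plate at the low end of the slope where the blade tip lies when parked, 40 mm above the bench; axes of rest. The parked axis rises from here at 45 degrees towards the rest's own +y
- vise: fixed blue vise, base 120 x 165 mm, 12 mm high. The screwdriver lies along its y, blade to -y. Flat bed 55 mm high, x -25 to 25, y 7 to 70 mm: the handle's axis lies 68 mm above the bench. Fixed jaw face at x = 16 mm, jaws at y 25 to 65 mm, fixed jaw 82 mm high. Beyond y = 70 mm free room for fingers over the base. Origin at the bottom, z up
- stone (a point): middle of the top of the grey dressing stone on the vise: 56 mm along the vise's y, 45 mm wide, top 52 mm above the bench; at (-3, -53, 52) mm in the vise's frame, same axes
- jaw (a joint): position of the vise's sliding jaw (m), grows as the jaw closes along the vise's own +x: the gap between the jaws is 0.062 minus this value, so about 0.036 when shut on the handle. It starts 0 to 0.012, slides with about 4 N of friction and stays where it is left
- jaw_push (a point): place to push on the sliding jaw's upright flat tab (40 mm wide, up to 117 mm high), on its outer -x face, 87 mm above the bench; push towards the vise's own +x. Free room in front of it; the guide rods below reach 41 mm high
- blower: loose reddish rubber dust blower, 72 mm diameter, 110 mm high, upright; bystander; origin at its underside
- jar: loose glass jar, 52 mm diameter, 60 mm high; bystander; origin at its underside
- loupe: loose black eyepiece loupe, 40 mm diameter, 40 mm high; bystander; origin at its underside
Not all that is in view belongs to the job. Several things have the shape of the vise; the one meant has the colours described above. Several things have the shape of the rest; the one meant has the colours described above.

How it is judged:
By the outcome, as a careful person would: the job done as asked, in the order asked, and still so for the second after the job is handed in, with the robot touching nothing.
It also fails if it takes over 67 s, if anything falls off the work surface, if the arm or the gripper's body presses on something with over 40 N, if the wrist force passes 120 N, or if a joint passes its speed limit or range.

## Robot

A 6-joint arm with a two-finger parallel gripper is mounted at the origin on the work surface. World frame = base frame: x ahead of the robot, y to its left, z up, the work surface at z = 0. Lengths are in m, angles in rad, forces in N, time in s.
With the tool pointing down it reaches from about 0.35 to 0.975 m from the base axis. Payload 17.4 kg.
Tool frame: the origin (TCP) lies midway between the tips of the shut fingers; the grasp point (between the pads) lies 19 mm behind it; z points along the fingers, y is the line along which they close (so a half turn about z gives the same grasp; the last joint's range is limited). The gripper opens to 85 mm and grips with 20 to 120 N. Pads are 22 mm wide; open, the fingers measure 114 mm over their backs; the gripper's body (76 mm by 85 mm) begins 54 mm behind the grasp point. The pads swing forward as they close: fully open they stand 13 mm farther back than shut.
Start: joints at [1.264, 0.116, 1.442, -0, 1.584, -0.038], TCP at [0.179, 0.651, 0.193] pointing down, gripper open.
Joint ranges: [-2.83, 2.83], [-0.83, 2.19], [0.07, 2.5], [-1.14, 4.28], [0.01, 3], [-2.97, 2.97]. Speed limits (rad/s): [1.89, 1.89, 2.22, 3.14, 3.14, 3.14].

## Interface

Orientations are given as a 3x3 rotation matrix whose columns are the frame's x, y, z axes.
In Python, from rig import arm gives the robot as it stands.
- The arm moves only by the shell command python3 -m jog 'ROWS' [OPENING] [FORCE]. ROWS is JSON, a list of rows, each a list of 2 entries, a list of its own where there are three numbers: the shift along the tool's x, y, z in m, then the turn, a rotation vector about the tool's x, y, z in degrees. A call has exactly 10 rows; each row is the pose to reach, as a shift and turn from the pose commanded when the call began, along the tool's axes at that moment; what a row does not reach only later rows make up. A row lasts 1/10 s, in which the tool goes at most 50 mm and 8.59 degrees, less where a joint would pass 70% of its speed; a pose out of reach is approached as far as the arm can. A call with a gripper value outside its range is refused whole. OPENING is the finger opening in m, from 0 to 0.0854, set as the call begins (- or left out, the last holds). The fingers move at their own pace and stop on an object; FORCE is the grip in N (left out, the last holds). Time passes only in rows, so rows that repeat a pose let the fingers close, or fill a call up. It gives the time, the measured TCP pose, the force, the opening and the grip force at its end, in the units of the state.
- arm.get_obs(): the state, without advancing time (a new reading comes with each control period).
- arm.snapshot(name): name is "side" or "top" or "wrist"; returns a dict with "image" (384x512x3 uint8, blue, green, red), "range_z" (384x512 float32, m along the optical axis (not along the pixel's ray), 0 where there is no reading), "K" (3x3 intrinsics, pixels), "k1" (the pictures are not rectified: a ray, as slopes to the right and down, at radius r is drawn at 1 + k1 r^2 times it, then the intrinsics apply), "rvec" (rotation vector, rad) and "tvec" (3), from world to camera coordinates, as OpenCV has them. Camera axes: x right, y down, z forward; pixel columns grow to the right and rows downward; lengths in m; the calibration is good to about 2 mm. A picture is of the moment at which its call begins.
- arm.hand_in(): hands the job in; it is judged then, once.
Trained networks look in a picture, given as the dict that the camera call returned (one of the last four; its "shot" number tells which), for a name from the list of things; names that differ only in an ending like _2 or _b are one class to them, and where a whole thing is asked for, a point or a joint stands for the part that bears it (a point fixed in the world has none). Each returns a list of dicts, best first, with "confidence" (0 to 1); they miss things now and then, are a little off and sometimes report something else, mostly with a low value. They report only what shows in the picture. A call takes as long as a camera call. They do not tell look-alikes from the thing itself.
- arm.look_for(picture, thing): "point" ([column, row] in pixels, amid what is visible of it).
- arm.tip_of(picture, thing): "point" ([column, row] in pixels: a listed point, or the origin of a listed thing).
The state is a dict: "t": time; "qpos": joint angles; "joint_velocities": joint speeds; "effort": joint torques, N m; "tcp_pos": TCP position; "ee_rot": TCP orientation; "ft_force": force on the tool from outside, world axes, zero at the start; "torque": the same for the moment, N m; "finger_gap": finger opening in m; "grip_force": force on a finger pad.
Only numpy, scipy, OpenCV 4.12 (cv2) and the standard library are available. Lean on these libraries where they do the work, as an engineer would, in place of code of your own. Each camera call takes 0.05 s, during which the arm holds its last target. There are 200 camera calls.

## Working session

There is one attempt and no reset: what is moved stays moved. The work goes in short steps, Python scripts to look and compute and a shell command to move; the robot and the scene stay as the last step left them, time stands still between calls to the robot, and variables do not carry over. Pictures are saved under pics/ and viewed, at most 10 in all, crops included, and the job is handed in when it is done.

```bash
ls; mkdir -p pics; python3 - <<'E'
from rig import arm
import cv2,numpy as np
o=arm.get_obs();print(o['t'],o['tcp_pos'],np.round(o['ee_rot'],3).tolist(),o['finger_gap'])
for n in ['top','side']:
    s=arm.snapshot(n);cv2.imwrite(f'pics/{n}0.png',s['image']);print(n,s['K'].tolist(),s['k1'],s['rvec'],s['tvec'])
    for th in ['screwdriver','stand','rest','rest_stop','vise','stone','jaw_push','blower','jar','loupe']:
        print(th,[(np.round(d['point']).tolist(),round(d['confidence'],2)) for d in arm.tip_of(s,th)][:4])
E
```

```text
pics
0.0 [0.17920032 0.65052099 0.19215954] [[-0.964, 0.266, -0.0], [0.266, 0.964, -0.001], [0.0, -0.001, -1.0]] 0.08539714127213456
top [[409.99643056184163, 0.0, 259.91317605656616], [0.0, 409.99643056184163, 184.4466004929391], [0.0, 0.0, 1.0]] -0.11176059128062997 [ 2.20401395 -2.15225572  0.06929882] [-0.00883366  0.50911386  1.20941973]
screwdriver [([158.0, 172.0], 0.52), ([218.0, 107.0], 0.21)]
stand [([156.0, 175.0], 0.66)]
rest [([216.0, 245.0], 0.74), ([264.0, 196.0], 0.56)]
rest_stop [([284.0, 200.0], 0.93), ([232.0, 248.0], 0.86), ([323.0, 100.0], 0.19)]
vise [([361.0, 192.0], 0.77), ([388.0, 121.0], 0.68), ([352.0, 278.0], 0.64)]
stone [([386.0, 190.0], 0.9), ([409.0, 120.0], 0.59), ([379.0, 273.0], 0.58)]
jaw_push [([374.0, 132.0], 0.69), ([350.0, 303.0], 0.49), ([361.0, 214.0], 0.46)]
blower [([271.0, 104.0], 0.94)]
jar [([217.0, 108.0], 0.49)]
loupe [([321.0, 100.0], 0.7), ([283.0, 201.0], 0.61)]
side [[493.5148366720216, 0.0, 247.8308140198306], [0.0, 493.5148366720216, 192.60384483654704], [0.0, 0.0, 1.0]] -0.19973414582339397 [ 2.30984367 -0.45999152  0.17389371] [-0.48318288  0.19784432  1.2207949 ]
screwdriver []
stand [([214.0, 143.0], 0.72)]
rest [([165.0, 202.0], 0.89), ([231.0, 221.0], 0.84)]
rest_stop [([235.0, 230.0], 0.82), ([164.0, 206.0], 0.78), ([254.0, 282.0], 0.53)]
vise [([384.0, 297.0], 0.96), ([286.0, 306.0], 0.68), ([180.0, 336.0], 0.58)]
stone [([398.0, 303.0], 0.82), ([288.0, 305.0], 0.75), ([189.0, 339.0], 0.64), ([303.0, 314.0], 0.63)]
jaw_push [([359.0, 266.0], 0.92), ([142.0, 318.0], 0.76), ([330.0, 195.0], 0.68), ([252.0, 279.0], 0.56)]
blower [([328.0, 195.0], 0.65)]
jar [([299.0, 160.0], 0.67)]
loupe [([361.0, 230.0], 0.48)]
```

```bash
python3 - <<'E'
import cv2
a=cv2.imread('pics/top0.png');cv2.imwrite('pics/topc.png',cv2.resize(a[60:330,110:450],None,fx=2.2,fy=2.2,interpolation=cv2.INTER_CUBIC))
E
```

```text
(no output)
```

View pics/topc.png

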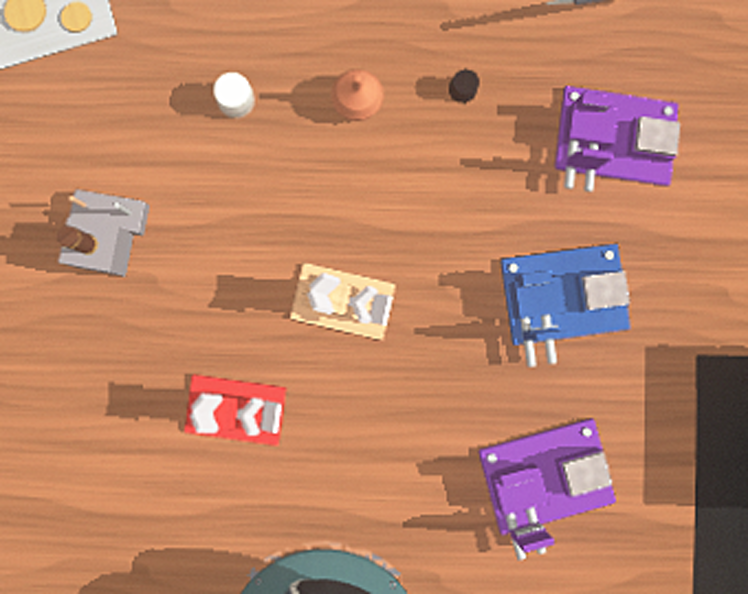

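View pics/side0.png

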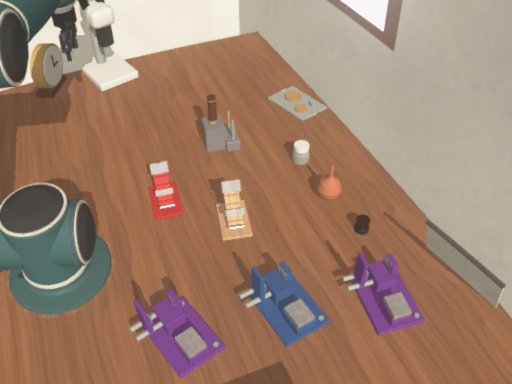

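Candidates in the top view:
- **Rests:** red at (216,245) and bare wood at (264,196). The wooden one fits.
- **Vises:** purple at (388,121), purple at (352,278) and blue at (361,192). The blue one fits.

The enlarged crop confirms both choices. The stand is at (156,175), with the screwdriver leaning outward in perspective. Next I compute poses from the top and side views.

```bash
cat > h.py <<'E'
import numpy as np,cv2
from rig import arm
def cam(s):
    R=cv2.Rodrigues(np.array(s['rvec'],float))[0];t=np.array(s['tvec'],float).ravel()
    return R,t,np.array(s['K'],float),s['k1']
def rays(s,px):
    R,t,K,k1=cam(s);p=np.atleast_2d(np.array(px,float))
    u=cv2.undistortPointsIter(p.reshape(-1,1,2),K,np.array([k1,0,0,0,0.]),None,None,(3,50,1e-10)).reshape(-1,2)
    return -R.T@t,np.c_[u,np.ones(len(u))],R,t
def onplane(s,px,z):
    c,d,R,t=rays(s,px);w=d@R;l=(z-c[2])/w[:,2];return c+w*l[:,None]
def cloud(s):
    v,u=np.mgrid[0:384,0:512];c,d,R,t=rays(s,np.c_[u.ravel(),v.ravel()])
    r=s['range_z'].ravel();P=(d*r[:,None]-t)@R;P[r==0]=np.nan
    return P.reshape(384,512,3)
def proj(s,P):
    R,t,K,k1=cam(s);return cv2.projectPoints(np.atleast_2d(np.array(P,float)),np.array(s['rvec'],float),np.array(s['tvec'],float),K,np.array([k1,0,0,0,0.]))[0].reshape(-1,2)
def pts(s,zs={'screwdriver':.0,'stand':0,'rest':0,'rest_stop':.04,'vise':0,'stone':.052,'jaw_push':.087,'blower':0,'jar':0,'loupe':0},names=None):
    for th in names or zs:
        for d in arm.tip_of(s,th)[:4]:
            print(th,np.round(onplane(s,[d['point']],zs[th])[0],4),round(d['confidence'],2))
E
python3 - <<'E'
from h import *
for n in ['top','side']:
    s=arm.snapshot(n);print(n);pts(s)
    C=cloud(s);hsv=cv2.cvtColor(s['image'],cv2.COLOR_BGR2HSV)
    B=(hsv[...,0]>100)&(hsv[...,0]<122)&(hsv[...,1]>110)&(hsv[...,2]>50)
    B=B&(np.hypot(C[...,0]-.55,C[...,1]+.25)<.35)
    P=C[B];print(B.sum(),np.nanpercentile(P,[2,50,98],axis=0).round(3).tolist())
    Q=P[(P[:,2]>.004)&(P[:,2]<.022)];print('base',cv2.minAreaRect((Q[:,:2]*1000).astype('f')))
    for nm,c in (('stand',(.64,.25)),):
        pass
E
```

```text
top
screwdriver [0.5405 0.3137 0.    ] 0.47
stand [0.5364 0.3326 0.    ] 0.71
rest [ 0.4685 -0.013   0.    ] 0.91
rest [0.3271 0.1389 0.    ] 0.85
rest [ 0.7599 -0.0252  0.    ] 0.54
rest_stop [ 0.4779 -0.0676  0.04  ] 0.77
vise [ 0.7173 -0.382   0.    ] 0.92
vise [ 0.4846 -0.317   0.    ] 0.72
vise [ 0.2355 -0.2905  0.    ] 0.71
stone [ 0.2538 -0.3423  0.052 ] 0.84
stone [ 0.7081 -0.4381  0.052 ] 0.69
stone [ 0.4958 -0.3687  0.052 ] 0.68
jaw_push [ 0.1794 -0.2576  0.087 ] 0.59
jaw_push [ 0.6558 -0.3285  0.087 ] 0.56
jaw_push [ 0.4259 -0.2869  0.087 ] 0.53
blower [ 0.7626 -0.0329  0.    ] 0.75
jar [0.7453 0.1309 0.    ] 0.61
jar [ 0.4734 -0.0147  0.    ] 0.57
loupe [0.5437 0.3238 0.    ] 0.67
loupe [ 0.7777 -0.1738  0.    ] 0.6
1485 [[0.43, -0.397, 0.007], [0.488, -0.308, 0.014], [0.553, -0.241, 0.115]]
base ((490.784423828125, -320.7948303222656), (118.33092498779297, 164.71620178222656), 8.874347686767578)
side
screwdriver [ 0.4835 -0.3184  0.    ] 0.63
stand [0.5363 0.3402 0.    ] 0.56
stand [ 0.4419 -0.2115  0.    ] 0.18
rest [ 0.3235  0.1325 -0.    ] 0.97
rest [ 0.464 -0.016  0.   ] 0.75
rest_stop [0.3109 0.059  0.04  ] 0.91
rest_stop [ 0.4582 -0.0646  0.04  ] 0.9
vise [ 0.2371 -0.2967  0.    ] 0.84
vise [ 0.7183 -0.38    0.    ] 0.72
vise [ 0.4943 -0.3152  0.    ] 0.57
stone [ 0.4926 -0.3709  0.052 ] 0.83
stone [ 0.718 -0.444  0.052] 0.82
stone [ 0.2509 -0.3403  0.052 ] 0.75
jaw_push [ 0.43   -0.2821  0.087 ] 0.72
jaw_push [ 0.6624 -0.3352  0.087 ] 0.72
jaw_push [ 0.1693 -0.2746  0.087 ] 0.7
blower [ 0.7643 -0.0212  0.    ] 0.82
jar [0.7503 0.1347 0.    ] 0.79
loupe [ 0.4972 -0.3089  0.    ] 0.74
loupe [ 0.7807 -0.1765  0.    ] 0.66
1265 [[0.434, -0.405, 0.009], [0.465, -0.322, 0.014], [0.54, -0.271, 0.082]]
base ((490.918212890625, -335.77197265625), (112.66224670410156, 137.68948364257812), 8.919463157653809)
```

```bash
python3 - <<'E'
from h import *
def rect(P,n):
    r=cv2.minAreaRect((P[:,:2]*1000).astype('f'));print(n,len(P),np.round(r[0],1),np.round(r[1],1),round(r[2],2))
for n in ['top','side']:
    s=arm.snapshot(n);C=cloud(s).reshape(-1,3);C=C[~np.isnan(C).any(1)];print(n)
    A=C[np.hypot(C[:,0]-.536,C[:,1]-.335)<.09]
    Q=A[(A[:,2]>.080)&(A[:,2]<.090)];rect(Q,'standtop')
    Q=A[(A[:,2]>.03)&(A[:,2]<.09)];rect(Q,'stand all')
    for a,b in ((.095,.11),(.11,.13),(.13,.15),(.15,.17),(.174,.19)):
        Q=A[(A[:,2]>a)&(A[:,2]<b)]
        if len(Q)>2:print(a,len(Q),Q.mean(0).round(4),Q.min(0).round(4),Q.max(0).round(4))
    A=C[np.hypot(C[:,0]-.467,C[:,1]+.015)<.10]
    rect(A[A[:,2]>.008],'rest');
    for a,b in ((.03,.055),(.055,.08),(.08,.11),(.11,.15)):
        Q=A[(A[:,2]>a)&(A[:,2]<b)];print(a,len(Q),Q.mean(0).round(4) if len(Q) else'')
    rect(A[(A[:,2]>.006)&(A[:,2]<.03)],'restlow')
    for nm,c in (('blower',(.763,-.027)),('jar',(.748,.133)),('loupe',(.779,-.175))):
        A=C[np.hypot(C[:,0]-c[0],C[:,1]-c[1])<.06];A=A[A[:,2]>.02];rect(A,nm)
E
```

```text
top
standtop 362 [548.8 317.3] [70.7 85.8] 80.6
stand all 880 [558.3 314.8] [ 99.5 105.7] 81.37
0.095 26 [0.5595 0.303  0.1031] [0.5248 0.2752 0.0962] [0.5973 0.3423 0.109 ]
0.11 18 [0.5323 0.311  0.1206] [0.5239 0.3068 0.1111] [0.5458 0.3222 0.1298]
0.13 21 [0.5337 0.3106 0.1413] [0.5237 0.3067 0.1305] [0.5464 0.3184 0.1495]
0.15 21 [0.5333 0.3112 0.1609] [0.5238 0.3077 0.1502] [0.5473 0.3194 0.1698]
0.174 70 [0.5365 0.3188 0.1798] [0.5254 0.3081 0.1755] [0.5493 0.3312 0.1836]
rest 1032 [473.7 -12.7] [129.4  79.8] 78.33
0.03 129 [ 0.4651 -0.0524  0.0415]
0.055 213 [ 0.4716 -0.0244  0.0669]
0.08 132 [0.4792 0.0151 0.1033]
0.11 83 [0.4813 0.0179 0.1157]
restlow 576 [457.9 -14.9] [188.  151.5] 71.35
blower 435 [754.8 -26. ] [66.3 69.8] 2.62
jar 250 [750.1 139.6] [47.4 44.3] 86.28
loupe 120 [ 774.6 -176.1] [33.6 35.8] 88.82
side
standtop 219 [550. 316.] [77.  85.8] 82.2
stand all 730 [557.4 314.1] [101.6 104.8] 79.08
0.095 44 [0.5508 0.3025 0.1021] [0.5244 0.2751 0.0952] [0.5919 0.3401 0.1097]
0.11 45 [0.5343 0.3085 0.1208] [0.5249 0.3005 0.111 ] [0.5456 0.3257 0.13  ]
0.13 51 [0.5358 0.3096 0.1402] [0.5244 0.3001 0.1308] [0.5499 0.3256 0.1499]
0.15 42 [0.5343 0.3088 0.1599] [0.5234 0.3034 0.1504] [0.5451 0.3178 0.1699]
0.174 52 [0.5363 0.3154 0.1799] [0.5242 0.3009 0.174 ] [0.5488 0.3328 0.186 ]
rest 1414 [473.1 -14.7] [133.2  80.3] 78.03
0.03 178 [ 0.4657 -0.0463  0.0394]
0.055 310 [ 0.4713 -0.022   0.0684]
0.08 186 [0.4774 0.0059 0.0961]
0.11 100 [0.4787 0.0129 0.1153]
restlow 697 [470.  -19.5] [157.8 182.7] 58.99
blower 538 [752.5 -32.1] [59.1 69.5] 39.15
jar 303 [751.2 140.8] [51.1 51. ] 79.78
loupe 167 [ 775.7 -176.3] [35.3 36.6] 0.21
```

```bash
cat >> h.py <<'E'
from scipy.spatial.transform import Rotation as Ro
def ang(a): a=np.deg2rad(a);return np.array([np.cos(a),np.sin(a),0])
RC=np.array([.4735,-.0135,0]);RY=ang(78.2);RX=ang(78.2-90)
VC=np.array([.491,-.321,0]);VX=ang(8.9);VY=ang(98.9)
Z=np.array([0,0,1.])
def frame(y,z): return np.c_[np.cross(y,z),y,z]
def go(p,R,o=None):
    "shift (mm) and turn (deg) in tool axes from the present pose to TCP p, R"
    o=o or arm.get_obs();R0=np.array(o['ee_rot']);d=R0.T@(np.array(p)-o['tcp_pos'])
    print('t',round(o['t'],2),'shift',np.round(d,4).tolist(),'turn',np.round(np.rad2deg(Ro.from_matrix(R0.T@R).as_rotvec()),2).tolist())
E
python3 - <<'E'
from h import *
for n in ['top','side']:
    s=arm.snapshot(n);C=cloud(s).reshape(-1,3);D=C-RC
    x=D@RX;y=D@RY;z=C[:,2];m=(abs(x)<.03)&(abs(y)<.064)&(z>.008)
    x,y,z=x[m]*1e3,y[m]*1e3,z[m]*1e3
    u=(y+z)/2**.5;v=(z-y)/2**.5
    print(n)
    for a in range(-50,160,8):
        k=(u>=a)&(u<a+8)
        if k.sum()>3:print(a,k.sum(),'v max %.1f min %.1f'%(np.percentile(v[k],97),np.percentile(v[k],3)),'x of top %.0f %.0f'%(x[k][v[k]>np.percentile(v[k],85)].min(),x[k][v[k]>np.percentile(v[k],85)].max()),'x of low',x[k][v[k]<np.percentile(v[k],12)].mean().round(1))
go([.5365,.318,.24],frame(RX,-Z))
E
```

```text
top
-42 11 v max 53.1 min 47.4 x of top 1 29 x of low 0.1
-34 17 v max 51.7 min 42.2 x of top -28 28 x of low -26.9
-26 14 v max 43.6 min 35.9 x of top -27 28 x of low 2.1
-18 72 v max 73.6 min 27.4 x of top -19 18 x of low -20.0
-10 78 v max 74.3 min 16.9 x of top -19 19 x of low -9.6
-2 18 v max 45.4 min 10.4 x of top 2 30 x of low 10.1
6 19 v max 44.7 min 2.5 x of top -20 1 x of low -25.3
14 34 v max 75.4 min -6.2 x of top -22 20 x of low -25.3
22 66 v max 76.1 min -12.9 x of top -22 22 x of low -26.4
30 95 v max 74.9 min -20.9 x of top -21 23 x of low -20.4
38 43 v max 46.9 min -32.3 x of top -18 15 x of low 4.3
46 83 v max 47.5 min -37.6 x of top -19 19 x of low -2.1
54 25 v max 47.0 min -33.6 x of top -3 18 x of low -7.9
62 13 v max 48.0 min 42.9 x of top -4 10 x of low 5.8
70 6 v max 59.6 min 45.1 x of top 24 24 x of low 2.8
78 30 v max 65.0 min 49.3 x of top -20 20 x of low -1.6
86 36 v max 67.1 min 48.3 x of top -21 21 x of low -0.5
94 40 v max 66.5 min 46.4 x of top -20 20 x of low -5.5
102 94 v max 64.6 min 39.4 x of top -19 23 x of low -2.6
110 8 v max 63.6 min 41.6 x of 
[... 469 characters left out ...]
f low -25.0
22 69 v max 78.9 min -11.3 x of top -24 20 x of low -24.8
30 73 v max 78.4 min -19.7 x of top -21 20 x of low -13.7
38 67 v max 49.3 min -28.7 x of top -12 19 x of low -17.6
46 64 v max 51.4 min -36.5 x of top -19 18 x of low -10.6
54 49 v max 51.0 min 39.0 x of top -18 14 x of low -10.7
62 48 v max 51.4 min 31.6 x of top -19 12 x of low -12.5
70 49 v max 50.4 min 39.4 x of top -10 16 x of low -7.4
78 59 v max 70.2 min 45.9 x of top -24 20 x of low 0.7
86 56 v max 69.1 min 50.1 x of top -22 21 x of low -0.4
94 59 v max 69.2 min 50.0 x of top -21 20 x of low 1.6
102 49 v max 69.3 min 49.2 x of top -23 21 x of low -0.9
t 2.4 shift [-0.4328, -0.2259, -0.0471] turn [-0.0, 0.01, 86.4]
```

```bash
python3 - <<'E'
from h import *
s=arm.snapshot('side')
for n in ['rest_stop']:
  for nm,z in(('top',.04),('side',.04)):
    s=arm.snapshot(nm)
    for d in arm.tip_of(s,n): 
        P=onplane(s,[d['point']],z)[0]-RC;print(nm,d['confidence'],P@RX,P@RY)
E
```

```text
top 0.89 0.00905556304424157 -0.05232294921646785
top 0.58 -0.18092196673452823 0.055078158268043305
side 0.9 -0.17110826591529976 0.056093814090174034
side 0.59 -0.0019070712958114608 -0.05330470280060879
```

```bash
python3 -m jog '[[[0,0,-0.047],[0,0,8]],[[-0.05,-0.026,-0.047],[0,0,16]],[[-0.1,-0.052,-0.047],[0,0,24]],[[-0.15,-0.078,-0.047],[0,0,32]],[[-0.2,-0.104,-0.047],[0,0,40]],[[-0.24,-0.125,-0.047],[0,0,48]],[[-0.28,-0.146,-0.047],[0,0,56]],[[-0.32,-0.167,-0.047],[0,0,64]],[[-0.36,-0.188,-0.047],[0,0,72]],[[-0.4,-0.209,-0.047],[0,0,80]]]' 0.0854 80
python3 - <<'E'
from h import *
go([.5365,.318,.24],frame(RX,-Z))
s=arm.snapshot('wrist');cv2.imwrite('pics/w1.png',s['image'])
C=cloud(s).reshape(-1,3);A=C[np.hypot(C[:,0]-.536,C[:,1]-.318)<.03];Q=A[(A[:,2]>.172)&(A[:,2]<.188)]
print(len(Q),Q.mean(0),Q.min(0),Q.max(0))
E
```

```text
t: 3.65
tcp_pos: [0.5097, 0.3423, 0.2402]
ee_rot: [[0.1, 0.995, 0.0], [0.995, -0.1, 0.0], [0.0, 0.0, -1.0]]
ft_force: [0.6, 0.6, -0.2]
finger_gap: 0.0854
grip_force: 0.0
t 3.65 shift [-0.0215, 0.0291, 0.0002] turn [0.02, -0.02, 6.07]
798 [0.53744355 0.31888705 0.17897507] [0.52508297 0.30528769 0.17214439] [0.55055932 0.3303001  0.18184891]
```

View pics/w1.png

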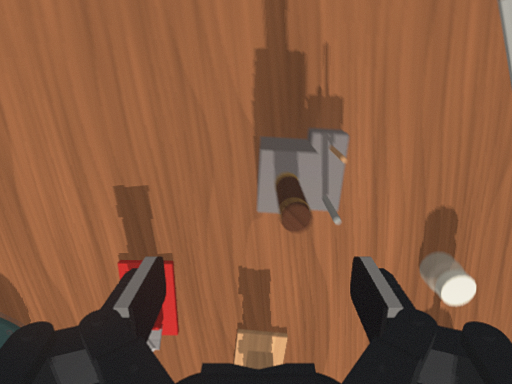

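The wrist view shows the screwdriver upright at (293,205), with its handle end at (295,218). The jar at (450,280) is clear. I move over it and descend.

```bash
python3 -m jog '[[[-0.0215,0.0295,0],[0,0,6.1]],[[-0.0215,0.0295,0],[0,0,6.1]],[[-0.0215,0.0295,0.02],[0,0,6.1]],[[-0.0215,0.0295,0.04],[0,0,6.1]],[[-0.0215,0.0295,0.06],[0,0,6.1]],[[-0.0215,0.0295,0.08],[0,0,6.1]],[[-0.0215,0.0295,0.099],[0,0,6.1]],[[-0.0215,0.0295,0.099],[0,0,6.1]],[[-0.0215,0.0295,0.099],[0,0,6.1]],[[-0.0215,0.0295,0.099],[0,0,6.1]]]'
python3 -m jog '[[[0,0,0],[0,0,0]],[[0,0,0],[0,0,0]],[[0,0,0],[0,0,0]],[[0,0,0],[0,0,0]],[[0,0,0],[0,0,0]],[[0,0,0],[0,0,0]],[[0,0,0],[0,0,0]],[[0,0,0],[0,0,0]],[[0,0,0],[0,0,0]],[[0,0,0],[0,0,0]]]' 0 60
```

```text
t: 4.7
tcp_pos: [0.5361, 0.3202, 0.1424]
ee_rot: [[0.199, 0.98, 0.001], [0.98, -0.199, 0.001], [0.001, 0.001, -1.0]]
ft_force: [0.3, -0.1, -0.4]
finger_gap: 0.0855
grip_force: 0.0
t: 5.7
tcp_pos: [0.5367, 0.32, 0.1426]
ee_rot: [[0.2, 0.98, 0.003], [0.98, -0.2, 0.001], [0.002, 0.002, -1.0]]
ft_force: [2.0, -1.1, 10.3]
finger_gap: 0.0004
grip_force: 5.0
```

```bash
python3 - <<'E'
from h import *
o=arm.get_obs();print(o['tcp_pos'],o['finger_gap'],o['grip_force'],o['ft_force'])
s=arm.snapshot('side');a=s['image'][40:200,130:300];cv2.imwrite('pics/s1.png',cv2.resize(a,None,fx=3,fy=3))
s=arm.snapshot('wrist');cv2.imwrite('pics/w2.png',s['image'])
E
```

```text
[0.53667887 0.31999638 0.14258749] 0.0003670235712040456 4.998449900795094 [ 1.97728807 -1.09800091 10.29281426]
```

View pics/s1.png

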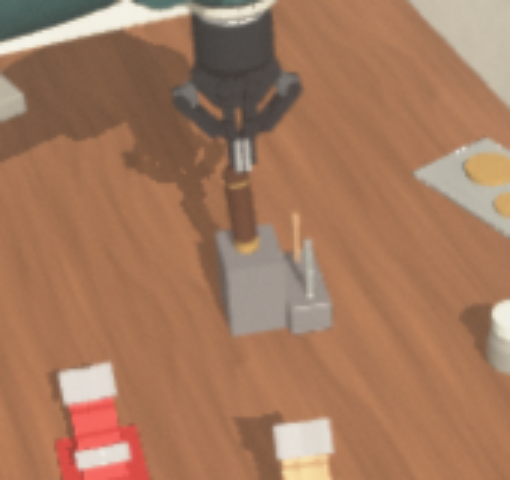

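View pics/w2.png

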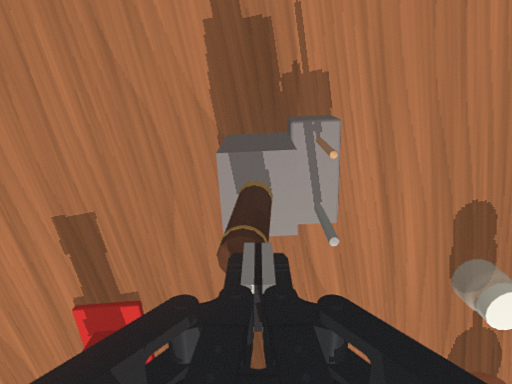

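```bash
python3 - <<'E'
from h import *
for n in ['wrist','side','top']:
    s=arm.snapshot(n);C=cloud(s).reshape(-1,3);h=cv2.cvtColor(s['image'],cv2.COLOR_BGR2HSV).reshape(-1,3)
    A=(np.hypot(C[:,0]-.536,C[:,1]-.318)<.06)&(C[:,2]>.088)&(C[:,2]<.21);print(n)
    for a in np.arange(.09,.21,.015):
        m=A&(C[:,2]>=a)&(C[:,2]<a+.015);
        for nm,k in(('brown',m&(h[:,1]>90)&(h[:,0]<25)),('grey',m&(h[:,1]<60))):
            Q=C[k]
            if len(Q)>3:print(nm,round(a,3),len(Q),Q.mean(0).round(4),Q.min(0).round(3)[:2],Q.max(0).round(3)[:2])
E
```

```text
wrist
brown 0.09 222 [0.5392 0.3274 0.0977] [0.525 0.313] [0.548 0.331]
brown 0.105 235 [0.5381 0.328  0.1127] [0.526 0.318] [0.547 0.331]
brown 0.12 283 [0.5371 0.3284 0.1278] [0.524 0.319] [0.546 0.332]
grey 0.12 8 [0.5239 0.3279 0.128 ] [0.523 0.328] [0.525 0.328]
brown 0.135 354 [0.5361 0.3286 0.143 ] [0.523 0.319] [0.545 0.332]
grey 0.135 6 [0.5262 0.3264 0.1448] [0.522 0.318] [0.544 0.328]
brown 0.15 444 [0.5352 0.3287 0.158 ] [0.522 0.318] [0.544 0.332]
grey 0.15 9 [0.5216 0.3283 0.1587] [0.521 0.328] [0.522 0.329]
brown 0.165 1004 [0.5288 0.3275 0.1758] [0.517 0.313] [0.543 0.333]
brown 0.18 122 [0.5308 0.3268 0.1815] [0.518 0.315] [0.552 0.332]
grey 0.18 508 [0.5391 0.3276 0.1907] [0.526 0.322] [0.552 0.331]
brown 0.195 29 [0.5328 0.3264 0.2031] [0.525 0.322] [0.552 0.328]
grey 0.195 1156 [0.5393 0.3272 0.2029] [0.526 0.322] [0.552 0.331]
side
brown 0.09 29 [0.5352 0.3125 0.0981] [0.522 0.305] [0.593 0.336]
grey 0.09 26 [0.5312 0.2996 0.0913] [0.503 0.283] [0.559 0.32 ]
brown 0.105 31 [0.5314 0.3095 0.1131] [0.52  0.284] [0.584 0.321]
brown 0.12 34 [0.5303 0.3096 0.1279] [0.52  0.303] [0.544 0.319]
brown 0.135 36 [0.5296 0.3108 0.1428] [0.518 0.303] [0.543 0.325]
brown 0.15 37 [0.5278 0.3113 0.1573] [0.516 0.303] [0.54  0.325]
brown 0.165 38 [0.5278 0.3121 0.1725] [0.517 0.305] [0.541 0.328]
brown 0.18 20 [0.5264 0.3156 0.1831] [0.516 0.305] [0.548 0.328]
grey 0.18 19 [0.5339 0.3119 0.1901] [0.525 0.306] [0.545 0.321]
brown 0.195 6 [0.5439 0.3118 0.2039] [0.522 0.308] [0.55  0.318]
grey 0.195 31 [0.5343 0.3116 0.202 ] [0.525 0.303] [0.546 0.319]
top
brown 0.09 13 [0.5325 0.3096 0.0969] [0.523 0.307] [0.543 0.313]
grey 0.09 8 [0.5363 0.3012 0.0922] [0.504 0.289] [0.558 0.319]
brown 0.105 9 [0.5335 0.3097 0.1125] [0.527 0.309] [0.541 0.311]
brown 0.12 8 [0.5364 0.3108 0.125 ] [0.531 0.308] [0.543 0.315]
```

```bash
python3 -m jog '[[[0,0,-0.02],[0,0,0]],[[0,0,-0.05],[0,0,0]],[[0,0,-0.05],[0,0,0]],[[0,0,-0.05],[0,0,0]],[[0,0,-0.05],[0,0,0]],[[0,0,-0.05],[0,0,0]],[[0,0,-0.05],[0,0,0]],[[0,0,-0.05],[0,0,0]],[[0,0,-0.05],[0,0,0]],[[0,0,-0.05],[0,0,0]]]' 0 60
python3 - <<'E'
from h import *
o=arm.get_obs();T=np.array(o['tcp_pos']);R=np.array(o['ee_rot']);print(T,o['finger_gap'],o['ft_force'],o['qpos'])
for n in ['wrist','side','top']:
    s=arm.snapshot(n);C=cloud(s).reshape(-1,3);h=cv2.cvtColor(s['image'],cv2.COLOR_BGR2HSV).reshape(-1,3)
    L=(C-T)@R;m=(abs(L[:,0])<.03)&(abs(L[:,1])<.03)&(L[:,2]>-.09)&(L[:,2]<.01)
    Q=L[m];print(n,len(Q))
    for a in np.arange(-.09,.01,.01):
        k=(Q[:,2]>=a)&(Q[:,2]<a+.01)
        if k.sum():print(round(a,3),k.sum(),Q[k].min(0).round(3),Q[k].max(0).round(3))
    A=(np.hypot(C[:,0]-.536,C[:,1]-.318)<.03)&(C[:,2]>.174)&(C[:,2]<.19);print(C[A].mean(0),C[A].min(0),C[A].max(0))
E
```

```text
t: 6.95
tcp_pos: [0.5358, 0.3197, 0.1908]
ee_rot: [[0.199, 0.98, -0.0], [0.98, -0.199, -0.0], [-0.0, -0.0, -1.0]]
ft_force: [-0.5, 1.1, 0.5]
finger_gap: -0.0
grip_force: 0.0
[0.53577503 0.31974824 0.19082655] -4.28171670907581e-05 [-0.47846274  1.05117316  0.45401084] [4.97177691e-01 5.99370303e-03 1.55991169e+00 2.46505645e-06
 1.57578840e+00 6.97946841e-01]
wrist 6006
-0.09 2991 [-0.014 -0.03  -0.09 ] [ 0.013  0.03  -0.08 ]
-0.08 988 [-0.013 -0.018 -0.08 ] [ 0.012  0.019 -0.07 ]
-0.07 877 [ 0.005 -0.013 -0.07 ] [ 0.011  0.015 -0.06 ]
-0.06 726 [ 0.004 -0.013 -0.06 ] [ 0.011  0.015 -0.05 ]
-0.05 413 [ 0.005 -0.012 -0.05 ] [ 0.01   0.014 -0.04 ]
-0.04 1 [ 0.009 -0.001 -0.04 ] [ 0.009 -0.001 -0.04 ]
-0.0 10 [-0.011 -0.007  0.009] [0.007 0.011 0.01 ]
[0.53629373 0.31914205 0.17913309] [0.52313696 0.30515821 0.17401042] [0.54879252 0.33066741 0.18155843]
side 178
-0.09 54 [-0.016 -0.028 -0.09 ] [ 0.012  0.029 -0.08 ]
-0.08 31 [-0.016 -0.014 -0.08 ] [ 0.011  0.015 -0.07 ]
-0.07 29 [-0.014 -0.013 -0.069] [ 0.007  0.014 -0.06 ]
-0.06 26 [-0.012 -0.014 -0.06 ] [ 0.008  0.014 -0.05 ]
-0.05 15 [-0.009 -0.007 -0.05 ] [ 0.002  0.011 -0.043]
-0.0 23 [-0.014 -0.011  0.007] [0.011 0.011 0.01 ]
[0.53452943 0.31527201 0.17979066] [0.52188335 0.30370791 0.17402844] [0.54742657 0.33391247 0.18371056]
top 4
-0.0 4 [-0.012 -0.003  0.009] [-0.005  0.007  0.01 ]
[0.53877696 0.3118586  0.17944744] [0.52864372 0.30831394 0.17552599] [0.54703965 0.31816629 0.18191687]
```

The shut fingertips sit about 41 mm behind the reported TCP, seen consistently by both the side and wrist cameras. They closed above the handle, and the handle is still upright. I regrasp with that offset, so the tip is reported TCP minus 41 mm along tool z.

```bash
python3 -m jog '[[[-0.001,0,0],[0,0,0]],[[-0.001,0,0],[0,0,0]],[[-0.001,0,0],[0,0,0]],[[-0.001,0,0],[0,0,0]],[[-0.001,0,0],[0,0,0]],[[-0.001,0,0.01],[0,0,0]],[[-0.001,0,0.03],[0,0,0]],[[-0.001,0,0.06],[0,0,0]],[[-0.001,0,0.08],[0,0,0]],[[-0.001,0,0.091],[0,0,0]]]' 0.0854 80
python3 -m jog '[[[0,0,0],[0,0,0]],[[0,0,0],[0,0,0]],[[0,0,0],[0,0,0]],[[0,0,0],[0,0,0]],[[0,0,0],[0,0,0]],[[0,0,0],[0,0,0]],[[0,0,0],[0,0,0]],[[0,0,0],[0,0,0]],[[0,0,0],[0,0,0]],[[0,0,0],[0,0,0]]]' 0 80
```

```text
t: 8.1
tcp_pos: [0.5347, 0.3183, 0.0972]
ee_rot: [[0.199, 0.98, -0.002], [0.98, -0.199, -0.001], [-0.002, -0.002, -1.0]]
ft_force: [0.4, 0.3, 0.7]
finger_gap: 0.085
grip_force: 0.0
t: 9.1
tcp_pos: [0.5358, 0.3191, 0.1012]
ee_rot: [[0.199, 0.98, 0.001], [0.98, -0.199, 0.001], [0.001, 0.001, -1.0]]
ft_force: [-2.7, 0.4, 4.5]
finger_gap: 0.0244
grip_force: 78.1
```

```bash
python3 -m jog '[[[0,0,-0.02],[0,0,0]],[[0,0,-0.05],[0,0,0]],[[0,0,-0.08],[0,0,0]],[[0,0,-0.11],[0,0,0]],[[0,0,-0.14],[0,0,0]],[[0,0,-0.16],[0,0,0]],[[0,0,-0.16],[0,0,0]],[[0,0,-0.16],[0,0,0]],[[0,0,-0.16],[0,0,0]],[[0,0,-0.16],[0,0,0]]]'
cat >> h.py <<'E'
SY=-.0535
STOP=RC+SY*RY+.040*Z
A=(RY+Z)/2**.5;N=(Z-RY)/2**.5
RP=frame(RX,-A)
def park(du=0,dv=0,s=.0912): return STOP+A*(s+du)+N*dv
E
python3 - <<'E'
from h import *
print(STOP,park(.015,.05));go(park(.015,.05),RP)
E
```

```text
t: 10.1
tcp_pos: [0.5353, 0.3186, 0.2583]
ee_rot: [[0.199, 0.98, -0.002], [0.98, -0.199, -0.001], [-0.001, -0.002, -1.0]]
ft_force: [-0.5, 0.5, -1.9]
finger_gap: 0.0247
grip_force: 79.1
[ 0.46255946 -0.06586941  0.04      ] [ 0.47068601 -0.0269698   0.15045008]
t 10.1 shift [-0.3514, 0.0058, 0.1083] turn [0.03, -44.93, 0.32]
```

```bash
python3 -m jog '[[[-0.02,0,0],[0,-4.5,0]],[[-0.06,0,0],[0,-9,0]],[[-0.1,0.001,0],[0,-13.5,0]],[[-0.14,0.002,0.01],[0,-18,0]],[[-0.18,0.003,0.02],[0,-22.5,0]],[[-0.22,0.004,0.03],[0,-27,0]],[[-0.26,0.005,0.04],[0,-31.5,0]],[[-0.3,0.006,0.04],[0,-36,0.3]],[[-0.34,0.006,0.04],[0,-40.5,0.3]],[[-0.351,0.006,0.04],[0,-45,0.3]]]'
python3 - <<'E'
from h import *
go(park(.015,.05),RP)
o=arm.get_obs();T=np.array(o['tcp_pos']);R=np.array(o['ee_rot']);print(T,R.round(3).tolist())
for n in ['side','top']:
    s=arm.snapshot(n);C=cloud(s).reshape(-1,3);h=cv2.cvtColor(s['image'],cv2.COLOR_BGR2HSV).reshape(-1,3)
    L=(C-T)@R
    for a in np.arange(-.08,.12,.02):
        m=(abs(L[:,0])<.025)&(abs(L[:,1])<.025)&(L[:,2]>a)&(L[:,2]<a+.02);Q=L[m]
        if len(Q)>2:print(n,round(a,3),len(Q),Q.mean(0).round(4),Q.min(0).round(3),Q.max(0).round(3))
E
```

```text
t: 11.1
tcp_pos: [0.4705, -0.029, 0.2197]
ee_rot: [[0.146, 0.979, -0.145], [0.689, -0.206, -0.695], [-0.709, 0.002, -0.705]]
ft_force: [0.3, -0.1, -2.7]
finger_gap: 0.0245
grip_force: 79.2
t 11.1 shift [0.0506, -0.0004, 0.0474] turn [0.02, 0.19, -0.12]
[ 0.47051808 -0.02898795  0.21973252] [[0.146, 0.979, -0.145], [0.689, -0.206, -0.695], [-0.709, 0.002, -0.705]]
side -0.08 174 [-0.0104  0.0001 -0.0701] [-0.018 -0.025 -0.08 ] [-0.002  0.025 -0.06 ]
side -0.06 171 [-0.0098 -0.0011 -0.0504] [-0.019 -0.025 -0.06 ] [ 0.013  0.024 -0.04 ]
side -0.04 91 [-0.0096 -0.0025 -0.0297] [-0.016 -0.014 -0.04 ] [ 0.001  0.011 -0.02 ]
side -0.02 89 [-0.0101 -0.0024 -0.0101] [-0.016 -0.014 -0.02 ] [ 0.004  0.011 -0.001]
side 0.0 82 [-0.0093 -0.0023  0.0088] [-0.018 -0.014  0.   ] [0.002 0.011 0.02 ]
side 0.02 44 [-0.0043 -0.0018  0.03  ] [-0.01  -0.007  0.02 ] [0.003 0.004 0.04 ]
side 0.04 42 [-0.0045 -0.002   0.05  ] [-0.01  -0.008  0.04 ] [0.002 0.004 0.059]
side 0.06 43 [-0.0047 -0.0024  0.0697] [-0.01  -0.008  0.06 ] [0.003 0.004 0.08 ]
side 0.08 16 [-0.0014 -0.0017  0.0843] [-0.005 -0.007  0.08 ] [0.002 0.003 0.089]
top -0.08 167 [-0.0042 -0.0007 -0.0719] [-0.014 -0.025 -0.08 ] [ 0.015  0.024 -0.06 ]
top -0.06 109 [-0.007  -0.001  -0.0509] [-0.012 -0.025 -0.06 ] [-0.001  0.024 -0.04 ]
top -0.04 64 [-0.0073 -0.0027 -0.0305] [-0.014 -0.02  -0.04 ] [ 0.001  0.011 -0.02 ]
top -0.02 59 [-0.0072 -0.0023 -0.0096] [-0.012 -0.014 -0.02 ] [ 0.004  0.01  -0.   ]
top 0.0 43 [-0.0079 -0.0023  0.0067] [-0.012 -0.014  0.   ] [0.003 0.011 0.014]
top 0.02 22 [-0.0025 -0.002   0.0308] [-0.006 -0.008  0.023] [0.002 0.004 0.04 ]
top 0.04 26 [-0.0022 -0.0024  0.0498] [-0.005 -0.008  0.041] [0.004 0.004 0.06 ]
top 0.06 20 [-0.0022 -0.0024  0.0695] [-0.005 -0.008  0.061] [0.001 0.003 0.079]
top 0.08 9 [ 0.0008 -0.003   0.0866] [-0.001 -0.007  0.084] [0.003 0.002 0.091]
```

```bash
python3 -m jog '[[[0.02,0.001,0.02],[0,0.2,-0.1]],[[0.04,0.001,0.04],[0,0.2,-0.1]],[[0.0506,0.001,0.0474],[0,0.2,-0.1]],[[0.06,0.001,0.0474],[0,0.2,-0.1]],[[0.07,0.001,0.0474],[0,0.2,-0.1]],[[0.08,0.001,0.0474],[0,0.2,-0.1]],[[0.09,0.001,0.0474],[0,0.2,-0.1]],[[0.096,0.001,0.0474],[0,0.2,-0.1]],[[0.096,0.001,0.0474],[0,0.2,-0.1]],[[0.096,0.001,0.0474],[0,0.2,-0.1]]]'
python3 - <<'E'
from h import *
go(park(0,0),RP)
s=arm.snapshot('side');a=s['image'][130:270,150:330];cv2.imwrite('pics/s2.png',cv2.resize(a,None,fx=4,fy=4,interpolation=cv2.INTER_CUBIC))
E
```

```text
t: 12.2
tcp_pos: [0.4798, 0.0071, 0.1186]
ee_rot: [[0.144, 0.979, -0.142], [0.695, -0.202, -0.69], [-0.705, 0.001, -0.71]]
ft_force: [-0.4, 0.7, -1.8]
finger_gap: 0.0244
grip_force: 79.3
t 12.2 shift [0.0025, -0.002, 0.0174] turn [0.12, -0.21, 0.05]
```

View pics/s2.png

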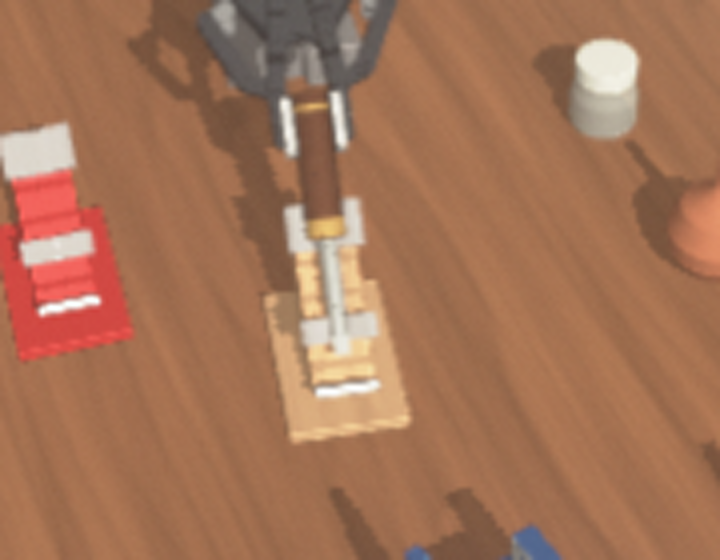

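The side view shows the shank over the wooden rest's lower V at (340,325 in the crop), centred. The tip at (342,347) is some 18 mm short of the stop at (347,390). I slide it down.

```bash
python3 -m jog '[[[0,-0.0005,0.005],[0,0,0]],[[0,-0.0005,0.010],[0,0,0]],[[0.001,-0.0005,0.014],[0,0,0]],[[0.0015,-0.0005,0.016],[0,0,0]],[[0.002,-0.0005,0.017],[0,0,0]],[[0.002,-0.0005,0.018],[0,0,0]],[[0.002,-0.0005,0.018],[0,0,0]],[[0.002,-0.0005,0.018],[0,0,0]],[[0.002,-0.0005,0.018],[0,0,0]],[[0.002,-0.0005,0.018],[0,0,0]]]'
python3 - <<'E'
from h import *
go(park(0,0),RP);print(arm.get_obs()['ft_force'])
E
```

```text
t: 13.25
tcp_pos: [0.477, -0.0043, 0.1052]
ee_rot: [[0.145, 0.979, -0.142], [0.694, -0.203, -0.691], [-0.705, 0.002, -0.709]]
ft_force: [-1.9, -1.6, 7.2]
finger_gap: 0.0243
grip_force: 79.9
t 13.25 shift [0.0014, -0.0015, -0.0004] turn [0.1, -0.14, -0.02]
[-1.87310295 -1.58005288  7.19460731]
```

```bash
python3 -m jog '[[[0,0,0.001],[0,0,0]],[[0,0,0.002],[0,0,0]],[[0,0,0.002],[0,0,0]],[[0,0,0.002],[0,0,0]],[[0,0,0.002],[0,0,0]],[[0,0,0.002],[0,0,0]],[[0,0,0.002],[0,0,0]],[[0,0,0.002],[0,0,0]],[[0,0,0.002],[0,0,0]],[[0,0,0.002],[0,0,0]]]'
python3 -m jog '[[[0,0,0],[0,0,0]],[[0,0,0],[0,0,0]],[[0,0,0],[0,0,0]],[[0,0,0],[0,0,0]],[[0,0,0],[0,0,0]],[[0,0,0],[0,0,0]],[[0,0,0],[0,0,0]],[[0,0,-0.03],[0,0,0]],[[0,0,-0.07],[0,0,0]],[[0,0,-0.11],[0,0,0]]]' 0.0854
```

```text
t: 14.25
tcp_pos: [0.4768, -0.0054, 0.1041]
ee_rot: [[0.145, 0.979, -0.142], [0.694, -0.203, -0.691], [-0.705, 0.002, -0.709]]
ft_force: [-3.4, 1.4, 9.8]
finger_gap: 0.0244
grip_force: 80.6
t: 15.25
tcp_pos: [0.4922, 0.0713, 0.1819]
ee_rot: [[0.144, 0.979, -0.143], [0.695, -0.203, -0.69], [-0.705, 0.0, -0.709]]
ft_force: [1.2, -0.1, -0.4]
finger_gap: 0.0853
grip_force: 0.0
```

```bash
cat >> h.py <<'E'
RQ=frame(RX,-N)
def take(dv=0,s=.150): return STOP+A*s+N*(dv-.058)
E
python3 - <<'E'
from h import *
for n in ['side','top']:
    s=arm.snapshot(n);C=cloud(s).reshape(-1,3);h=cv2.cvtColor(s['image'],cv2.COLOR_BGR2HSV).reshape(-1,3)
    D=C-STOP;L=np.c_[D@RX,D@A,D@N]
    for a in (0,.012,.05,.06,.122,.13,.14,.15,.16,.168,.176):
        m=(abs(L[:,0])<.018)&(abs(L[:,2])<.02)&(L[:,1]>a)&(L[:,1]<a+.01);Q=L[m]
        if len(Q)>2:print(n,round(a,3),len(Q),Q.min(0).round(4),Q.max(0).round(4))
go(take(.09),RQ)
E
```

```text
side 0 38 [-0.0162  0.0002 -0.0198] [0.016  0.0099 0.0101]
side 0.012 34 [-0.0162  0.0123 -0.0199] [0.0175 0.0218 0.0124]
side 0.05 41 [-0.0175  0.0506 -0.0198] [0.0173 0.06   0.0108]
side 0.06 36 [-0.0175  0.06   -0.0199] [0.0165 0.0698 0.0116]
side 0.122 36 [-0.0122  0.1223  0.0011] [0.0123 0.1317 0.0197]
side 0.13 38 [-0.0131  0.13    0.0014] [0.0107 0.1398 0.018 ]
side 0.14 40 [-0.0121  0.1401  0.0048] [0.0124 0.1496 0.0184]
side 0.15 39 [-0.0128  0.1501  0.0008] [0.0109 0.1598 0.019 ]
side 0.16 37 [-0.0117  0.1607  0.0042] [0.0122 0.1698 0.0186]
side 0.168 9 [-0.0109  0.1681  0.0089] [0.0094 0.1706 0.0156]
top 0 34 [-0.0165  0.0001 -0.0193] [0.0166 0.008  0.0098]
top 0.012 10 [-0.0059  0.0131 -0.0005] [0.0044 0.0204 0.0067]
top 0.05 14 [-0.0176  0.0501 -0.02  ] [0.0059 0.0593 0.008 ]
top 0.06 10 [-0.0137  0.06   -0.0181] [0.0163 0.069  0.0074]
top 0.122 27 [-0.0125  0.1223 -0.0015] [0.0117 0.1319 0.0156]
top 0.13 27 [-0.0116  0.1302  0.0036] [0.0121 0.1398 0.0165]
top 0.14 26 [-0.0121  0.1402  0.0006] [0.0123 0.1495 0.014 ]
top 0.15 27 [-0.0123  0.1507  0.0003] [0.013  0.1597 0.0151]
top 0.16 54 [-0.0118  0.16   -0.0125] [0.0124 0.1698 0.0149]
top 0.168 40 [-0.01    0.1681 -0.0079] [0.0124 0.1721 0.0149]
t 15.35 shift [-0.0311, -0.0025, 0.0527] turn [0.3, 89.63, 0.22]
```

```bash
python3 -m jog '[[[-0.03,0,-0.03],[0,6,0]],[[-0.06,-0.001,-0.04],[0,14,0]],[[-0.09,-0.002,-0.03],[0,22,0]],[[-0.09,-0.002,-0.01],[0,30,0]],[[-0.09,-0.002,0.01],[0,38,0]],[[-0.09,-0.0025,0.03],[0,46,0]],[[-0.09,-0.0025,0.05],[0,54,0]],[[-0.09,-0.0025,0.0527],[0,62,0]],[[-0.09,-0.0025,0.0527],[0,70,0]],[[-0.09,-0.0025,0.0527],[0,78,0]]]'
python3 - <<'E'
from h import *
go(take(.09),RQ)
E
```

```text
t: 16.35
tcp_pos: [0.4693, -0.0285, 0.2076]
ee_rot: [[0.169, 0.979, 0.116], [0.817, -0.205, 0.54], [0.552, 0.003, -0.834]]
ft_force: [0.6, -0.1, -0.6]
finger_gap: 0.0853
grip_force: 0.0
t 16.35 shift [0.0165, 0.0009, 0.0575] turn [0.15, 11.5, 0.11]
```

```bash
python3 -m jog '[[[0.008,0.001,0.03],[0,6,0]],[[0.0165,0.001,0.0575],[0,11.5,0]],[[0.0165,0.001,0.0575],[0,11.5,0]],[[0.021,0.001,0.08],[0,11.5,0]],[[0.025,0.001,0.1],[0,11.5,0]],[[0.029,0.001,0.12],[0,11.5,0]],[[0.032,0.001,0.135],[0,11.5,0]],[[0.034,0.001,0.1435],[0,11.5,0]],[[0.034,0.001,0.1435],[0,11.5,0]],[[0.034,0.001,0.1435],[0,11.5,0]]]'
python3 - <<'E'
from h import *
go(take(0.002),RQ);print(arm.get_obs()['ft_force'])
E
```

```text
t: 17.35
tcp_pos: [0.4923, 0.0765, 0.1062]
ee_rot: [[0.143, 0.979, 0.143], [0.697, -0.202, 0.688], [0.703, 0.002, -0.711]]
ft_force: [0.2, -0.8, 0.9]
finger_gap: 0.0856
grip_force: 0.0
t 17.35 shift [0.0003, -0.0, -0.0] turn [-0.02, 0.33, 0.15]
[ 0.21183028 -0.80739214  0.90464933]
```

Aligned. I close and then lift away along the slope normal.

```bash
python3 -m jog '[[[0,0,0],[0,0.3,0.1]],[[0,0,0],[0,0.3,0.1]],[[0,0,0],[0,0.3,0.1]],[[0,0,0],[0,0.3,0.1]],[[0,0,0],[0,0.3,0.1]],[[0,0,0],[0,0.3,0.1]],[[0,0,0],[0,0.3,0.1]],[[0,0,0],[0,0.3,0.1]],[[0,0,0],[0,0.3,0.1]],[[0,0,0],[0,0.3,0.1]]]' 0 110
python3 -m jog '[[[0.002,0,-0.01],[0,0,0]],[[0.004,0,-0.03],[0,0,0]],[[0.004,0,-0.05],[0,0,0]],[[0.004,0,-0.07],[0,0,0]],[[0.004,0,-0.09],[0,0,0]],[[0.004,0,-0.11],[0,0,0]],[[0.004,0,-0.13],[0,0,0]],[[0.004,0,-0.15],[0,0,0]],[[0.004,0,-0.15],[0,0,0]],[[0.004,0,-0.15],[0,0,0]]]'
cat >> h.py <<'E'
RV=frame(VX,-Z)
def lay(ytip,dz=0,sg=.150,xl=0.,ax=.068): return VC+VX*xl+VY*(ytip+sg)+Z*(ax+dz-.058)
def inhand(names=('side','top')):
    o=arm.get_obs();T=np.array(o['tcp_pos']);R=np.array(o['ee_rot'])
    for n in names:
        s=arm.snapshot(n);C=cloud(s).reshape(-1,3);L=(C-T)@R
        for a in np.arange(-.18,.05,.015):
            m=(abs(L[:,0]-a-.0075)<.0075)&(abs(L[:,1])<.02)&(abs(L[:,2]+.058)<.022);Q=L[m]
            if len(Q)>2:print(n,round(a,3),len(Q),Q.min(0).round(4),Q.max(0).round(4))
E
python3 - <<'E'
from h import *
inhand();go(lay(-.055,.12),RV)
E
```

```text
t: 18.35
tcp_pos: [0.4925, 0.0764, 0.1059]
ee_rot: [[0.144, 0.979, 0.145], [0.693, -0.205, 0.692], [0.707, 0.001, -0.707]]
ft_force: [2.2, -4.7, 1.7]
finger_gap: 0.0232
grip_force: 107.5
t: 19.35
tcp_pos: [0.471, -0.0243, 0.2142]
ee_rot: [[0.145, 0.979, 0.144], [0.692, -0.205, 0.692], [0.707, -0.001, -0.707]]
ft_force: [-0.1, 0.4, -2.7]
finger_gap: 0.023
grip_force: 107.9
side -0.15 26 [-0.1489 -0.0048 -0.064 ] [-0.1353  0.0049 -0.0558]
side -0.135 36 [-0.1349 -0.0054 -0.0696] [-0.1201  0.0061 -0.056 ]
side -0.12 35 [-0.1193 -0.0057 -0.0662] [-0.1052  0.0062 -0.055 ]
side -0.105 35 [-0.105  -0.0057 -0.0678] [-0.0905  0.0056 -0.0564]
side -0.09 35 [-0.0895 -0.0058 -0.0668] [-0.0752  0.0057 -0.0568]
side -0.075 11 [-0.0749 -0.0123 -0.0741] [-0.0692 -0.0018 -0.0596]
top -0.045 21 [-0.0402 -0.008  -0.07  ] [-0.0305  0.011  -0.0617]
top -0.03 37 [-0.0292 -0.0105 -0.0711] [-0.0153  0.0113 -0.0606]
top -0.015 42 [-0.0131 -0.0114 -0.0757] [-0.0001  0.0123 -0.0618]
top 0.0 123 [ 0.0001 -0.0199 -0.0785] [ 0.015   0.0198 -0.037 ]
top 0.015 79 [ 0.0151 -0.0133 -0.0699] [ 0.0232  0.0107 -0.0452]
t 19.45 shift [-0.1991, 0.047, -0.081] turn [8.02, -44.54, -19.61]
```

```bash
python3 -m jog '[[[-0.01,0.004,-0.02],[0.8,-4.5,-2]],[[-0.03,0.009,-0.03],[1.6,-9,-4]],[[-0.05,0.014,-0.04],[2.4,-13.4,-5.9]],[[-0.075,0.019,-0.05],[3.2,-17.8,-7.8]],[[-0.1,0.024,-0.06],[4,-22.3,-9.8]],[[-0.125,0.029,-0.07],[4.8,-26.7,-11.8]],[[-0.15,0.034,-0.08],[5.6,-31.2,-13.7]],[[-0.175,0.04,-0.081],[6.4,-35.6,-15.7]],[[-0.199,0.047,-0.081],[7.2,-40,-17.6]],[[-0.199,0.047,-0.081],[8,-44.5,-19.6]]]'
python3 - <<'E'
from h import *
go(lay(-.055,.12,xl=.001),RV)
inhand()
from h import *
s=arm.snapshot('top');C=cloud(s).reshape(-1,3);D=C-VC;x,y,z=D@VX*1e3,D@VY*1e3,C[:,2]*1e3
def st(m,n):
    if m.sum()>3:print(n,m.sum(),'x',np.percentile(x[m],[2,98]).round(1),'y',np.percentile(y[m],[2,98]).round(1),'z',np.percentile(z[m],[2,98]).round(1))
for nm in('top','side'):
    s=arm.snapshot(nm);C=cloud(s).reshape(-1,3);D=C-VC;x,y,z=D@VX*1e3,D@VY*1e3,C[:,2]*1e3;print(nm)
    i=(abs(x)<90)&(abs(y)<84)
    st(i&(z>48)&(z<57)&(y<0),'stone');st(i&(z>50)&(z<60)&(y>3),'bed');st(i&(z>76)&(z<88)&(x>5),'fixed');st(i&(z>70)&(z<122)&(x<-20),'slide');st(i&(z>105)&(z<122),'tab')
E
```

```text
t: 20.45
tcp_pos: [0.476, -0.2281, 0.1277]
ee_rot: [[-0.155, 0.988, -0.002], [0.988, 0.155, -0.001], [-0.001, -0.003, -1.0]]
ft_force: [-0.9, 0.9, -2.6]
finger_gap: 0.0234
grip_force: 108.2
t 20.45 shift [0.0009, 0.0015, -0.0023] turn [-0.15, 0.03, 0.03]
side -0.15 45 [-0.1499 -0.0039 -0.0662] [-0.1351  0.0073 -0.0549]
side -0.135 35 [-0.1347 -0.0056 -0.0653] [-0.1203  0.0066 -0.0569]
side -0.12 42 [-0.12   -0.0056 -0.0659] [-0.1053  0.0069 -0.0567]
side -0.105 38 [-0.104  -0.0058 -0.0661] [-0.0901  0.0054 -0.0546]
side -0.09 58 [-0.0893 -0.0093 -0.072 ] [-0.075   0.0107 -0.0483]
side -0.075 92 [-0.0749 -0.0133 -0.0755] [-0.0602  0.0122 -0.0498]
side -0.06 73 [-0.0599 -0.0134 -0.0744] [-0.0452  0.0101 -0.0515]
side -0.045 75 [-0.045  -0.0137 -0.0749] [-0.0301  0.0116 -0.0542]
side -0.03 70 [-0.0298 -0.0134 -0.0746] [-0.0152  0.0087 -0.0558]
side -0.015 137 [-0.0149 -0.0197 -0.0799] [-0.0004  0.0186 -0.0399]
side 0.0 38 [ 0.0002 -0.0042 -0.0796] [ 0.0148  0.0123 -0.0633]
top
slide 12 x [-56.3 -51.8] y [34.9 48.9] z [113.8 119.8]
tab 12 x [-56.3 -51.8] y [34.9 48.9] z [113.8 119.8]
side
stone 450 x [-25.6  17.6] y [-72.7 -18.4] z [49.5 56.4]
bed 500 x [-56.   22.8] y [14.6 74.4] z [50.9 59.6]
fixed 118 x [14.3 30.2] y [31.9 70.6] z [77.1 86.3]
slide 232 x [-57.2 -41.4] y [32.2 70.5] z [ 70.4 119.3]
tab 102 x [-57.  -46.9] y [31.3 70.4] z [105.4 120.9]
```

```bash
cat >> h.py <<'E'
VC=VC+.0055*VY-.0007*VX
E
python3 - <<'E'
from h import *
go(lay(-.055,.005,xl=0),RV)
E
```

```text
t 20.7 shift [0.0053, -0.0014, 0.116] turn [0.1, -0.11, -0.04]
```

```bash
python3 -m jog '[[[0.005,-0.0014,0],[0.1,-0.1,0]],[[0.0053,-0.0014,0.01],[0.1,-0.1,0]],[[0.0053,-0.0014,0.03],[0.1,-0.1,0]],[[0.0053,-0.0014,0.05],[0.1,-0.1,0]],[[0.0053,-0.0014,0.07],[0.1,-0.1,0]],[[0.0053,-0.0014,0.09],[0.1,-0.1,0]],[[0.0053,-0.0014,0.105],[0.1,-0.1,0]],[[0.0053,-0.0014,0.115],[0.1,-0.1,0]],[[0.0053,-0.0014,0.115],[0.1,-0.1,0]],[[0.0053,-0.0014,0.115],[0.1,-0.1,0]]]'
python3 - <<'E'
from h import *
go(lay(-.055,0,xl=0),RV);o=arm.get_obs();print(o['tcp_pos'],o['ft_force'])
s=arm.snapshot('side');a=s['image'][230:350,220:350];cv2.imwrite('pics/s3.png',cv2.resize(a,None,fx=5,fy=5,interpolation=cv2.INTER_CUBIC))
E
```

```text
t: 21.7
tcp_pos: [0.4749, -0.2228, 0.0165]
ee_rot: [[-0.154, 0.988, 0.0], [0.988, 0.154, -0.002], [-0.002, -0.0, -1.0]]
ft_force: [-0.3, 0.3, -1.9]
finger_gap: 0.023
grip_force: 108.2
t 21.7 shift [0.001, 0.0, 0.0065] turn [-0.0, 0.12, -0.04]
[ 0.47486294 -0.22278384  0.01645524] [-0.26357188  0.32222906 -1.85091759]
```

View pics/s3.png

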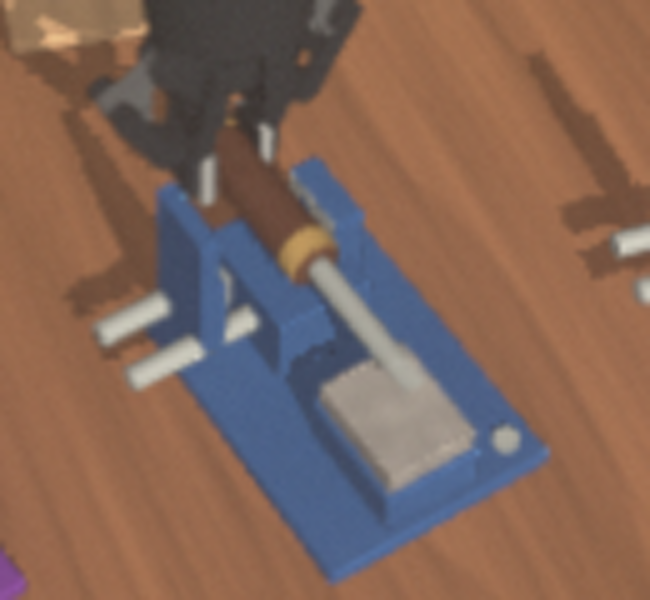

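The side crop shows the screwdriver between the blue vise's jaws, with its tip at (410,378) over the stone. I lower it to contact.

```bash
python3 -m jog '[[[0,0,0.002],[0,0,0]],[[0,0,0.004],[0,0,0]],[[0,0,0.005],[0,0,0]],[[0,0,0.006],[0,0,0]],[[0,0,0.007],[0,0,0]],[[0,0,0.008],[0,0,0]],[[0,0,0.008],[0,0,0]],[[0,0,0.008],[0,0,0]],[[0,0,0.008],[0,0,0]],[[0,0,0.008],[0,0,0]]]'
```

```text
t: 22.75
tcp_pos: [0.4749, -0.2223, 0.0095]
ee_rot: [[-0.154, 0.988, 0.0], [0.988, 0.154, -0.002], [-0.002, 0.0, -1.0]]
ft_force: [-8.4, 9.6, 18.1]
finger_gap: 0.0231
grip_force: 110.6
```

```bash
python3 -m jog '[[[0,0,-0.001],[0,0,0]],[[0,0,-0.0015],[0,0,0]],[[0,0,-0.0015],[0,0,0]],[[0,0,-0.0015],[0,0,0]],[[0,0,-0.0015],[0,0,0]],[[0,0,-0.0015],[0,0,0]],[[0,0,-0.0015],[0,0,0]],[[0,0,-0.0015],[0,0,0]],[[0,0,-0.0015],[0,0,0]],[[0,0,-0.0015],[0,0,0]]]'
```

```text
t: 23.75
tcp_pos: [0.4748, -0.2225, 0.0101]
ee_rot: [[-0.154, 0.988, 0.0], [0.988, 0.154, -0.002], [-0.002, 0.0, -1.0]]
ft_force: [-4.5, 4.7, 7.2]
finger_gap: 0.0233
grip_force: 109.3
```

Nearly unloaded now. I open, then retreat straight up.

```bash
python3 -m jog '[[[0,0,-0.0005],[0,0,0]],[[0,0,-0.0005],[0,0,0]],[[0,0,-0.0005],[0,0,0]],[[0,0,-0.0005],[0,0,0]],[[0,0,-0.0005],[0,0,0]],[[0,0,-0.0005],[0,0,0]],[[0,0,-0.0005],[0,0,0]],[[0,0,-0.0005],[0,0,0]],[[0,0,-0.0005],[0,0,0]],[[0,0,-0.0005],[0,0,0]]]' 0.075
python3 -m jog '[[[0,0,-0.01],[0,0,0]],[[0,0,-0.03],[0,0,0]],[[0,0,-0.05],[0,0,0]],[[0,0,-0.08],[0,0,0]],[[0,0,-0.11],[0,0,0]],[[0,0,-0.14],[0,0,0]],[[0,0,-0.17],[0,0,0]],[[0,0,-0.2],[0,0,0]],[[0,0,-0.2],[0,0,0]],[[0,0,-0.2],[0,0,0]]]'
cat >> h.py <<'E'
def chk(names=('side','top')):
    for nm in names:
        s=arm.snapshot(nm);C=cloud(s).reshape(-1,3);D=C-VC;h=cv2.cvtColor(s['image'],cv2.COLOR_BGR2HSV).reshape(-1,3)
        x,y,z=D@VX*1e3,D@VY*1e3,C[:,2]*1e3;i=(abs(x)<100)&(abs(y)<130)
        def st(m,n):
            if m.sum()>3:print(nm,n,m.sum(),'x',np.percentile(x[m],[2,98]).round(1),'y',np.percentile(y[m],[2,98]).round(1),'z',np.percentile(z[m],[2,98]).round(1))
        br=(h[:,0]<18)|(h[:,0]>170)
        for a in (15,30,45,60,75,90,105): st(i&br&(h[:,1]>60)&(z>62)&(z<95)&(abs(y-a-7)<7)&(abs(x)<25),'handle%d'%a)
        st(i&(z>60)&(z<90)&(y<0)&(abs(x)<25),'shank')
        bl=(h[:,0]>100)&(h[:,0]<125)&(h[:,1]>100)
        st(i&bl&(z>100)&(z<125),'tab');st(i&bl&(z>60)&(z<90)&(x<0)&(x>-50)&(y>20)&(y<75),'slidejaw');st(i&bl&(z>60)&(z<90)&(x>5),'fixed')
    return s
E
python3 - <<'E'
from h import *
chk()
E
```

```text
t: 24.75
tcp_pos: [0.4746, -0.2226, 0.0099]
ee_rot: [[-0.154, 0.988, -0.0], [0.988, 0.154, -0.002], [-0.002, -0.0, -1.0]]
ft_force: [-0.8, 0.3, 0.3]
finger_gap: 0.0753
grip_force: 0.0
t: 25.75
tcp_pos: [0.4748, -0.2223, 0.2109]
ee_rot: [[-0.154, 0.988, 0.001], [0.988, 0.154, -0.003], [-0.003, 0.001, -1.0]]
ft_force: [-0.0, -0.5, -0.6]
finger_gap: 0.0752
grip_force: 0.0
side handle15 44 x [-11.7  10.7] y [18.5 28.9] z [64.  84.4]
side handle30 55 x [-12.1  11.6] y [30.4 43.7] z [71.2 82.8]
side handle45 54 x [-11.7   9.7] y [45.5 58.2] z [71.1 84.7]
side handle60 61 x [-13.5  10.7] y [60.6 73.9] z [70.3 83.6]
side handle75 57 x [-13.    8.7] y [75.2 88.4] z [68.8 84.9]
side handle90 61 x [-12.9  11.1] y [ 90.7 103.7] z [66.1 84.8]
side handle105 38 x [-13.7   9.1] y [105.  113.4] z [69.3 84.1]
side shank 131 x [-5.  7.] y [-54.2  -0.7] z [67.3 76.9]
side tab 53 x [-54.5 -47. ] y [27.  59.8] z [102.4 120.2]
side slidejaw 20 x [-49.4 -17. ] y [26.6 52.8] z [60.1 87.8]
side fixed 75 x [19.2 29.7] y [20.3 63.3] z [60.3 85.7]
```

```bash
python3 - <<'E'
from h import *
go(VC-.095*VX+.045*VY+.035*Z,RV)
E
```

```text
t 25.85 shift [-0.0496, -0.0943, 0.1744] turn [-0.07, 0.07, -0.04]
```

```bash
python3 -m jog '[[[-0.02,-0.03,0],[0,0,0]],[[-0.04,-0.06,0],[0,0,0]],[[-0.05,-0.0943,0],[0,0,0]],[[-0.05,-0.0943,0],[0,0,0]],[[-0.05,-0.0943,0.03],[0,0,0]],[[-0.05,-0.0943,0.06],[0,0,0]],[[-0.05,-0.0943,0.09],[0,0,0]],[[-0.05,-0.0943,0.12],[0,0,0]],[[-0.05,-0.0943,0.15],[0,0,0]],[[-0.05,-0.0943,0.174],[0,0,0]]]' 0 40
python3 -m jog '[[[0,0.003,0],[0,0,0]],[[0,0.006,0],[0,0,0]],[[0,0.009,0],[0,0,0]],[[0,0.012,0],[0,0,0]],[[0,0.015,0],[0,0,0]],[[0,0.018,0],[0,0,0]],[[0,0.021,0],[0,0,0]],[[0,0.024,0],[0,0,0]],[[0,0.027,0],[0,0,0]],[[0,0.03,0],[0,0,0]]]'
python3 - <<'E'
from h import *
s=chk(('side',));o=arm.get_obs();D=np.array(o['tcp_pos'])-VC;print(D@VX,D@VY,o['tcp_pos'][2],np.array(o['ft_force'])@VX)
cv2.imwrite('pics/s4.png',cv2.resize(s['image'][230:350,220:350],None,fx=4,fy=4,interpolation=cv2.INTER_CUBIC))
E
```

```text
t: 26.85
tcp_pos: [0.3887, -0.2855, 0.0334]
ee_rot: [[-0.154, 0.988, -0.002], [0.988, 0.154, -0.0], [-0.0, -0.002, -1.0]]
ft_force: [-0.7, -0.2, 0.1]
finger_gap: -0.0002
grip_force: 0.0
t: 27.85
tcp_pos: [0.4191, -0.282, 0.0364]
ee_rot: [[-0.154, 0.988, 0.0], [0.988, 0.154, -0.002], [-0.002, -0.0, -1.0]]
ft_force: [-4.9, 0.2, 4.2]
finger_gap: -0.0
grip_force: 3.5
side handle15 40 x [-12.3  10.8] y [18.5 28.4] z [63.4 83.1]
side handle30 54 x [-11.6  11.2] y [30.8 43.4] z [70.  83.4]
side handle45 56 x [-12.3   8.9] y [45.7 58.5] z [72.4 83.5]
side handle60 24 x [-12.6  11.9] y [60.2 71.8] z [72.6 81.8]
side handle75 8 x [-11.   -5.3] y [77.7 85. ] z [76.6 82.2]
side shank 130 x [-4.7  6.7] y [-54.4  -1.5] z [67.4 77.5]
side tab 30 x [-43.  -34.2] y [26.1 35.9] z [101.4 120.1]
side slidejaw 30 x [-42.5 -32.6] y [26.9 30. ] z [61.5 87.7]
side fixed 81 x [19.2 29.7] y [26.6 62. ] z [61.3 85.8]
-0.06401691576640492 0.04412040666467884 0.03642648871605365 -3.8935911168289015
```

View pics/s4.png

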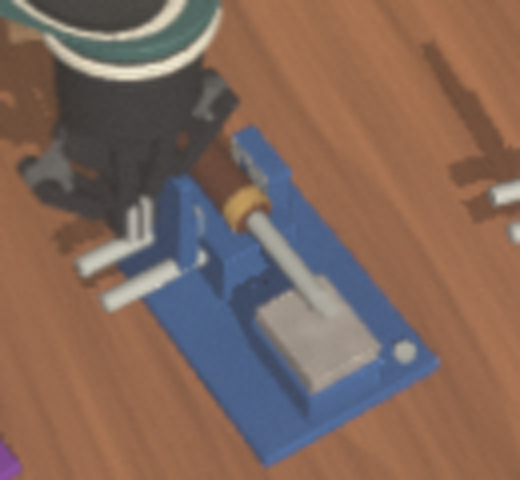

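The shut fingertips bear on the outer face of the tab at (180,220 in the crop), and the jaw is moving with about 4 N. I keep pushing.

```bash
python3 -m jog '[[[0,0.002,0],[0,0,0]],[[0,0.004,0],[0,0,0]],[[0,0.006,0],[0,0,0]],[[0,0.008,0],[0,0,0]],[[0,0.010,0],[0,0,0]],[[0,0.011,0],[0,0,0]],[[0,0.012,0],[0,0,0]],[[0,0.013,0],[0,0,0]],[[0,0.014,0],[0,0,0]],[[0,0.015,0],[0,0,0]]]'
python3 -m jog '[[[0,0.0005,0],[0,0,0]],[[0,0.001,0],[0,0,0]],[[0,0.0015,0],[0,0,0]],[[0,0.002,0],[0,0,0]],[[0,0.0025,0],[0,0,0]],[[0,0.003,0],[0,0,0]],[[0,0.0035,0],[0,0,0]],[[0,0.004,0],[0,0,0]],[[0,0.004,0],[0,0,0]],[[0,0.004,0],[0,0,0]]]'
```

```text
t: 28.9
tcp_pos: [0.4338, -0.2798, 0.0364]
ee_rot: [[-0.154, 0.988, 0.0], [0.988, 0.154, -0.002], [-0.002, -0.0, -1.0]]
ft_force: [-3.5, -0.8, 5.4]
finger_gap: 0.0001
grip_force: 3.5
t: 29.9
tcp_pos: [0.4367, -0.2793, 0.0363]
ee_rot: [[-0.154, 0.988, -0.002], [0.988, 0.154, -0.002], [-0.002, -0.002, -1.0]]
ft_force: [-14.7, -1.8, 9.2]
finger_gap: 0.0001
grip_force: 7.8
```

```bash
python3 -m jog '[[[0,0.0005,0],[0,0,0]],[[0,0.001,0],[0,0,0]],[[0,0.0015,0],[0,0,0]],[[0,0.002,0],[0,0,0]],[[0,0.002,0],[0,0,0]],[[0,0.002,0],[0,0,0]],[[0,0.002,0],[0,0,0]],[[0,0.002,0],[0,0,0]],[[0,0.002,0],[0,0,0]],[[0,0.002,0],[0,0,0]]]'
python3 - <<'E'
from h import *
chk(('side',));o=arm.get_obs();D=np.array(o['tcp_pos'])-VC;print(D@VX,D@VY,o['ft_force'])
E
```

```text
t: 30.9
tcp_pos: [0.4371, -0.2792, 0.0362]
ee_rot: [[-0.153, 0.988, -0.006], [0.988, 0.153, -0.002], [-0.001, -0.006, -1.0]]
ft_force: [-31.8, -2.4, 16.8]
finger_gap: 0.0
grip_force: 14.9
side handle15 39 x [-9.5 12.7] y [18.4 28.5] z [65.4 83.1]
side handle30 43 x [-6.4 16.3] y [31.1 42.6] z [71.7 84.5]
side handle45 24 x [-0.7 13.7] y [45.3 57.9] z [75.1 82.8]
side handle75 5 x [ 7.1 12.9] y [76. 81.] z [77.  81.8]
side shank 129 x [-2.1  8.8] y [-54.7  -1.2] z [67.5 77.5]
side tab 24 x [-25.3 -17.9] y [26.1 34.7] z [101.4 119.3]
side slidejaw 34 x [-25.6 -13.9] y [24.9 30.3] z [60.4 89. ]
side fixed 78 x [19.3 29.9] y [26.5 63.6] z [63.7 85.3]
-0.046042156881086996 0.04411672426131699 [-32.27909599  -2.45274024  16.59846982]
```

The force rose to 32 N with no further travel, and the handle moved about 2.5 mm onto the fixed jaw. It is clamped, so I retreat.

```bash
python3 -m jog '[[[0,-0.005,0],[0,0,0]],[[0,-0.02,0],[0,0,0]],[[0,-0.04,0],[0,0,0]],[[0,-0.05,0],[0,0,0]],[[0,-0.05,-0.03],[0,0,0]],[[0,-0.05,-0.07],[0,0,0]],[[0,-0.05,-0.11],[0,0,0]],[[0,-0.05,-0.15],[0,0,0]],[[0,-0.05,-0.18],[0,0,0]],[[0,-0.05,-0.18],[0,0,0]]]'
python3 - <<'E'
from h import *
s=chk(('top','side'));cv2.imwrite('pics/s5.png',cv2.resize(s['image'],(768,576)))
E
```

```text
t: 31.95
tcp_pos: [0.391, -0.2869, 0.2206]
ee_rot: [[-0.154, 0.988, 0.005], [0.988, 0.154, -0.006], [-0.006, 0.004, -1.0]]
ft_force: [0.3, 0.0, -0.6]
finger_gap: -0.0004
grip_force: 0.0
top handle15 5 x [-7.4 12.1] y [19.1 21.1] z [76.3 78.2]
top handle30 40 x [-7.7 15.1] y [30.9 43.5] z [71.8 83. ]
top handle45 39 x [-7.3 14.5] y [46.3 58.8] z [73.9 86. ]
top handle60 41 x [-7.5 15.4] y [60.3 73.3] z [71.6 86.4]
top handle75 42 x [-8.1 15.3] y [75.7 88. ] z [69.  82.3]
top handle90 41 x [-9.  14.6] y [ 90.4 102.5] z [70.8 82.5]
top handle105 37 x [-7.5 16. ] y [105.3 114.6] z [64.8 83.2]
top shank 72 x [-2.  9.] y [-53.4  -2.3] z [67.8 76.8]
top tab 51 x [-25.6 -16.1] y [27.8 66.6] z [112.8 120.3]
top slidejaw 19 x [-19.6 -12.4] y [28.8 67.1] z [76.5 86.2]
top fixed 71 x [18.  32.1] y [28.8 65.9] z [76.6 84.9]
side handle15 47 x [-9.5 14.3] y [18.5 27.5] z [65.  85.2]
side handle30 40 x [-6.2 15.4] y [30.2 42.5] z [73.6 83.6]
side handle45 27 x [-0.3 13.5] y [45.2 58.9] z [75.5 83.5]
side handle60 22 x [ 0.1 12.6] y [60.7 73. ] z [76.9 84.5]
side handle75 21 x [ 1.8 13.3] y [75.3 88.3] z [76.7 84.2]
side handle90 47 x [-10.2  12.6] y [ 91.2 103.2] z [67.  84.9]
side handle105 33 x [-9.9 12.2] y [105.1 114.3] z [68.8 84.4]
side shank 127 x [-2.8  9. ] y [-55.2  -2.2] z [67.3 77.2]
side tab 51 x [-25.2 -18.6] y [26.1 60.9] z [103.9 119.7]
side slidejaw 34 x [-25.  -13.7] y [25.9 30.3] z [60.3 88.6]
side fixed 71 x [19.5 29.6] y [26.1 62.2] z [62.6 86.1]
```

View pics/s5.png

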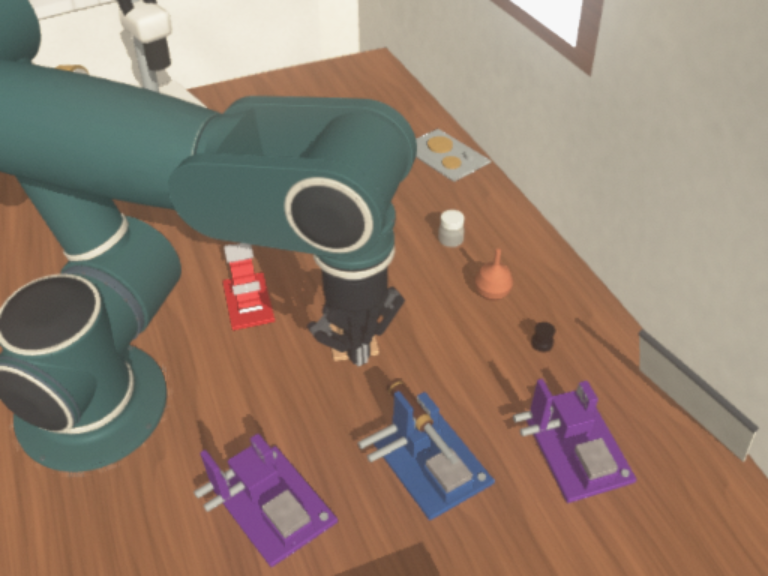

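The final view shows the screwdriver level and clamped in the blue vise at (425,425), with its tip over the stone at (450,465). The jar (452,228), blower (494,280) and loupe (543,337) are where they started, and the robot is clear.

```bash
python3 -c "
from rig import arm
print(arm.hand_in())"
```

```text
the job is handed in; nothing more can be done
None
```

The job is handed in at about 32 s of the 67 s allowed: the screwdriver was parked on the wooden rest and released, then laid level and clamped in the blue vise with its tip over the stone, and the jar, blower and loupe were left where they were (the first grasp closed just above the handle and nudged it before the regrasp).

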